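Release and lift out the slide cassette

ROBOT

A 6-joint arm with a two-finger parallel gripper is mounted at the origin on a cart in front of the work surface, level with it; the furniture and walls round the work are solid. World frame = base frame: x ahead of the robot, y to its left, z up, the work surface at z = 0. Lengths are in m, angles in rad, forces in N, time in s.
With the tool pointing down it reaches from about 0.35 to 0.975 m from the base axis. Payload 7.1 kg.
Tool frame: the origin (TCP) lies midway between the tips of the shut fingers; the grasp point (between the pads) lies 19 mm behind it; z points along the fingers, x is the direction in which the jaws open and shut, and the axes are right-handed (so a half turn about z gives the same grasp; the last joint's range is limited). The gripper opens to 88 mm and grips with 3 to 60 N. Pads are 20 mm wide; open, the fingers measure 115 mm over their backs; the gripper's body (75 mm by 178 mm) begins 61 mm behind the grasp point.
Start: joints at [1.149, 0.423, 1.63, -0, 1.089, -0.019], TCP at [0.245, 0.575, 0.223] pointing down, gripper open.
Joint ranges: [-3, 3], [-0.9, 2.11], [0.09, 2.58], [-1.31, 4.45], [0.11, 2.69], [-2.54, 2.54]. Speed limits (rad/s): [2.39, 2.39, 3.01, 3.14, 3.14, 3.14].

INTERFACE

Orientations are given as a unit quaternion [w, x, y, z].
In Python, from station import move_pose, movel, movej, command_gripper, wait, inverse_kinematics, read_camera, camera_info, MotionError, job_done, get_time, get_joint_pos, get_qvel, get_effort, get_tcp_pos, get_ee_rot, get_ft_force, get_ft_torque, get_grip_width gives the robot as it stands. Calls block until the motion is done:
- move_pose(position, orientation): joint-space move of the TCP to a pose.
- movel(position, frame=None, v=0.15, until_force=None): straight line of the TCP; frame=None keeps the orientation; v is the mean speed in m/s. With until_force (N) it stops when the force on the tool has changed by that much, and returns True; else False.
- movej(angles): joint-space move.
- command_gripper(opening): opening from 0.0 (shut) to 1.0 (fully open); the grip force is fixed at half the most; returns when the fingers have stopped.
- wait(seconds).
- inverse_kinematics(position, orientation): joint angles nearest the present ones, or None.
- read_camera(name): name is "scene" or "top"; returns the picture (400x640x3 uint8, red, green, blue); there is no depth.
- camera_info(name): a dict with "intrinsics" (3x3 intrinsics, pixels), "dist" ([k1, k2, p1, p2, k3] as OpenCV has them; the pictures are not rectified), "T" (4x4, takes a point from camera to world coordinates). Camera axes: x right, y up, looking along -z (the intrinsics and any distortion apply to the point x, -y, -z); pixel columns grow to the right and rows downward; lengths in m; the calibration is good to about 2 mm. A picture is of the moment at which its call begins. camera_info takes no time and is no camera call.
A pose or a line that the arm cannot do raises MotionError and nothing moves.
- job_done(): hands the job in, once; it reports no verdict.
Readings, each from a call of its own:
- get_time(): time.
- get_joint_pos(): joint angles.
- get_qvel(): joint speeds.
- get_effort(): joint torques, N m.
- get_tcp_pos(): TCP position.
- get_ee_rot(): TCP orientation.
- get_ft_force(): force on the tool from outside, world axes, zero at the start.
- get_ft_torque(): the same for the moment, N m.
- get_grip_width(): opening from 0.0 (shut) to 1.0 (fully open).
Only numpy, scipy, OpenCV 4.12 (cv2) and the standard library are available. Lean on these libraries where they do the work, as an engineer would, in place of code of your own. Each camera call takes 0.05 s, during which the arm holds its last target.

TASK

The slide dryer has stopped with its slide cassette still locked in: take the release stylus out of its stand and with its pin press the button in the recess on top of the dryer all the way down, so that the steel lock tongue draws back off the cassette, then stand the stylus back in its stand. Now pinch the cassette's two side catches together, lift the cassette up out of the dryer until its underside is higher than the dryer's top, and finish while holding it there, upright and still, by the pinched catches. Leave the moisture tin, the small beaker and the petri dish where they are.

Things in the scene. Friction and masses are not known exactly. Their poses are not given: they have to be found in the camera images.
- slide_dryer: Bench slide dryer, 176 mm (x) by 124 mm (y), stands fixed. Origin: centre of its underside on the worktop; +z up, x runs from its low front to its tall back. Front part (x below 0): aluminium deck, top at z = 42 mm, with the cassette well through it (opening 60 by 55 mm, centred at x = -42.5 mm, y = 0; well floor at z = 8 mm). Back part (x from -2 to +88 mm): white housing, flat top at z = 66 mm, with a dark display, three soft keys (not used) and the button recess.
- button_recess (a point): Centre of the mouth of the round recess in the dryer's housing top: hole 14 mm in diameter, straight down, level with the housing's top (dryer frame 40, 0, 66 mm). Its button, 11 mm in diameter, lies 8 mm below this point.
- release_button (a joint): Travel of the recessed button, m: 0 up, 0.007 fully down (a hard stop). It is on a spring: about 1.5 N starts it and about 3.5 N moves it to its stop, with the drag of the tongue; it comes back up when let go.
- lock_tongue (a joint): Position of the steel lock tongue (14 mm wide, 4 mm thick, standing out of the housing's front face toward the cassette, 11 to 15 mm above the deck), m: 0 = locked, its nose lies 4.5 mm over the lug on the cassette's end; it is clear of the lug beyond 0.006. Pressing the button fully pushes it back to about 0.008; it stays drawn back when the button comes up. While it is locked the cassette cannot be lifted.
- well_rim (a point): Centre of the cassette well's opening, level with the deck's top.
- cassette: White slide cassette, open on top, full of standing glass slides; box 58 mm (x) by 34 mm (y) by 74 mm high, the slides' ends stand out to 80 mm; about 0.17 kg, at most 0.25 kg. Origin: centre of its underside; axes as the dryer's while it sits in the well (origin then 8 mm above the worktop, 1 to 1.5 mm play). A lug 7 mm long stands out of its +x end at 40 to 44 mm height, under the lock tongue.
- cassette_grip (a point): Point midway between the two squeeze pads, 58 mm above the cassette's underside (66 mm above the worktop while it sits in the dryer). The grey ribbed pads are on its +y and -y sides: each 30 mm long (x), 34 mm high (38 to 72 mm above the underside, so from 4 mm above the deck upward), outer faces 52 mm apart when free and 38 mm when pinched fully; nothing higher than the deck stands beside them.
- catch_left (a joint): Travel of the +y catch toward the cassette, m: 0 free, 0.007 fully pinched (its stop). Sprung: 2 N starts it, about 6 N holds it in. Its hook grips 3 mm under the deck's edge and is clear beyond about 0.0045.
- catch_right (a joint): The same for the -y catch.
- stylus: Release stylus, stands upright in its stand, 88 mm long, 50 g. Origin: the pin's tip; +z along it toward the handle. Steel pin 6 mm in diameter, 38 mm long; flange 26 mm in diameter, 4 mm thick, at 38 to 42 mm; black square handle 13 by 13 mm (faces along the x and y axes), from 42 to 88 mm.
- stylus_handle (a point): Middle of the stylus's handle, 65 mm from the tip.
- stand: Dark steel stand of the stylus, 68 mm wide at the foot, 34 mm at the top, 48 mm high, fixed. Origin: centre of its underside. The upright hole is 10 mm wide with a funnel mouth 22 mm wide and 8 mm deep; the stylus sits with its flange on the rim, its tip 10 mm above the worktop.
- stand_mouth (a point): Centre of the stand's mouth, level with its rim (48 mm above the worktop).
- moisture_tin_0: Bystander: open aluminium moisture tin, 60 mm wide, 26 mm high; origin at the centre of its underside.
- beaker_100: Bystander: small glass beaker, 55 mm wide, 70 mm high, behind the dryer; origin at the centre of its underside.
- dissecting_microscope: Bystander, fixed: tall black microscope at the left, foot 171 mm wide, 381 mm high, its head leaning out about as far as the foot; origin at the centre of its underside. Keep the arm clear of it.
- retort_stand: Bystander, fixed: retort stand at the back left; black base plate 200 by 125 mm, 16 mm thick, with an upright steel rod 650 mm high at this origin.
- petri_dish_0: Bystander: glass petri dish, 69 mm wide, 15 mm high, to the left; origin at the centre of its underside.

How it is judged:
By the outcome, as a careful person would: the job done as asked, in the order asked, and still so for the second after the job is handed in, while the arm keeps its last pose, push and grip.
It also fails if it takes over 61 s, if anything falls off the work surface, if the arm or the gripper's body presses on something with over 40 N, if the wrist force passes 120 N, or if a joint passes its speed limit or range.

## Working session

There is one attempt and no reset: what is moved stays moved. The work goes in short steps, each a Python script; the robot and the scene stay as the last script left them, time stands still between calls to the robot, and variables do not carry over. Pictures are saved under pics/ and viewed, and the job is handed in when it is done.

```bash
mkdir -p pics; ls; python3 - <<'E'
from station import *
import cv2,numpy as np
np.set_printoptions(precision=4,suppress=True)
print(get_time(),get_tcp_pos(),get_ee_rot(),get_grip_width(),get_ft_force())
for n in("scene","top"):
    im=read_camera(n);cv2.imwrite(f"pics/{n}0.png",im[:,:,::-1]);i=camera_info(n);print(n,i["intrinsics"],i["dist"],i["T"])
E
```

```text
pics
0.0 [0.2447 0.5745 0.2219] [ 0.0004  0.8342  0.5514 -0.0006] 0.9997037954144388 [-0.2341 -0.1437  0.6221]
scene [[460.4563   0.     316.5982]
 [  0.     460.4563 193.8611]
 [  0.       0.       1.    ]] [0.0242 0.     0.     0.     0.    ] [[ 0.8139  0.2865 -0.5054 -0.0832]
 [-0.5809  0.3934 -0.7125 -0.7746]
 [-0.0053  0.8736  0.4867  0.724 ]
 [ 0.      0.      0.      1.    ]]
top [[375.6156   0.     316.6906]
 [  0.     375.6156 201.7718]
 [  0.       0.       1.    ]] [-0.0523  0.      0.      0.      0.    ] [[-0.0204  0.9964 -0.0822  0.4884]
 [-0.9998 -0.0204  0.0013  0.1493]
 [-0.0004  0.0822  0.9966  1.1038]
 [ 0.      0.      0.      1.    ]]
```

View pics/scene0.png

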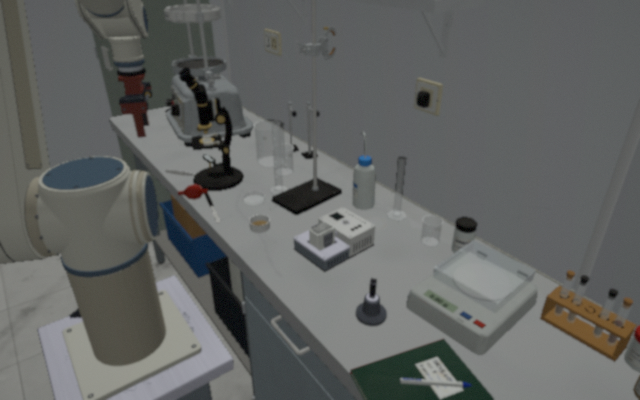

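View pics/top0.png

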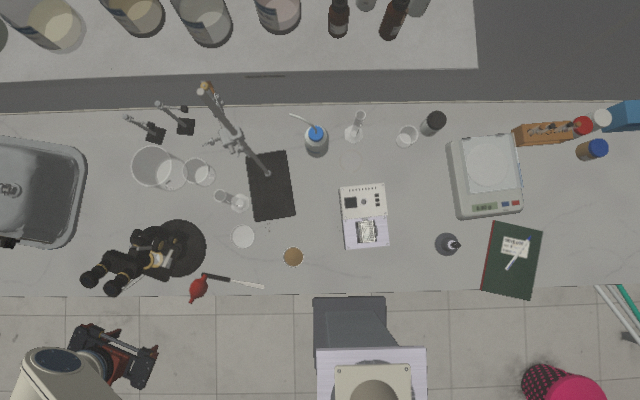

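The scene shows the dryer at about (335,238) and the stylus at (372,300). In the top view they are at (364,216) and (447,243). Next I'll enlarge both.

```bash
python3 - <<'E'
import cv2
def crop(n,x0,y0,x1,y1,s,o):
    im=cv2.imread(f"pics/{n}.png")[y0:y1,x0:x1]
    im=cv2.resize(im,None,fx=s,fy=s,interpolation=cv2.INTER_CUBIC)
    for k in range(x0,x1,10): cv2.putText(im,str(k),((k-x0)*s,8),0,.3,(0,255,255));cv2.line(im,((k-x0)*s,10),((k-x0)*s,14),(0,255,255))
    for k in range(y0,y1,10): cv2.putText(im,str(k),(0,(k-y0)*s),0,.3,(0,255,255))
    cv2.imwrite(f"pics/{o}.png",im)
crop("top0",330,175,400,255,7,"tA")
crop("top0",425,225,475,265,12,"tB")
crop("scene0",285,200,385,275,8,"sA")
crop("scene0",345,270,400,330,10,"sB")
E
```

```text
(no output)
```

View pics/tA.png

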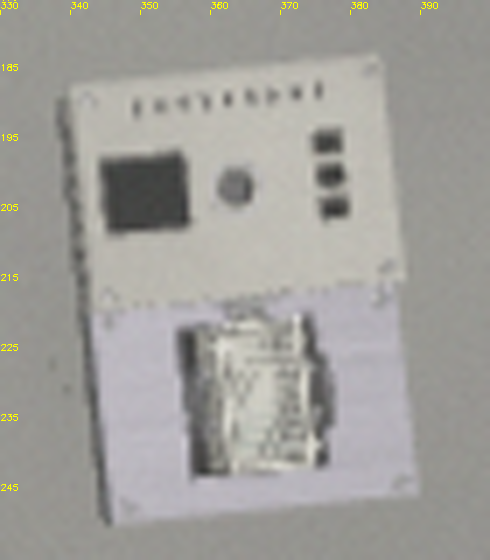

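View pics/tB.png

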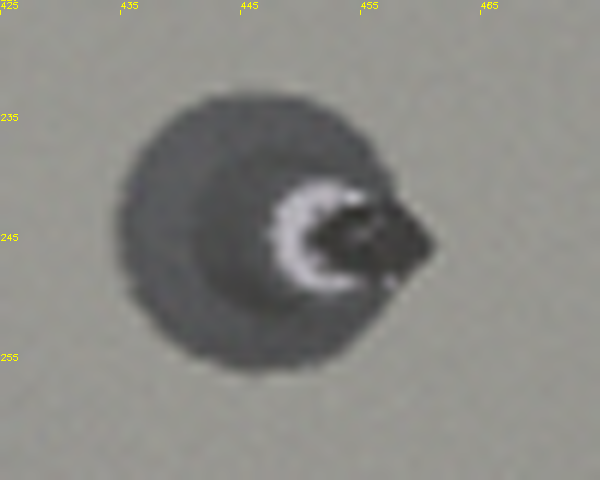

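View pics/sA.png

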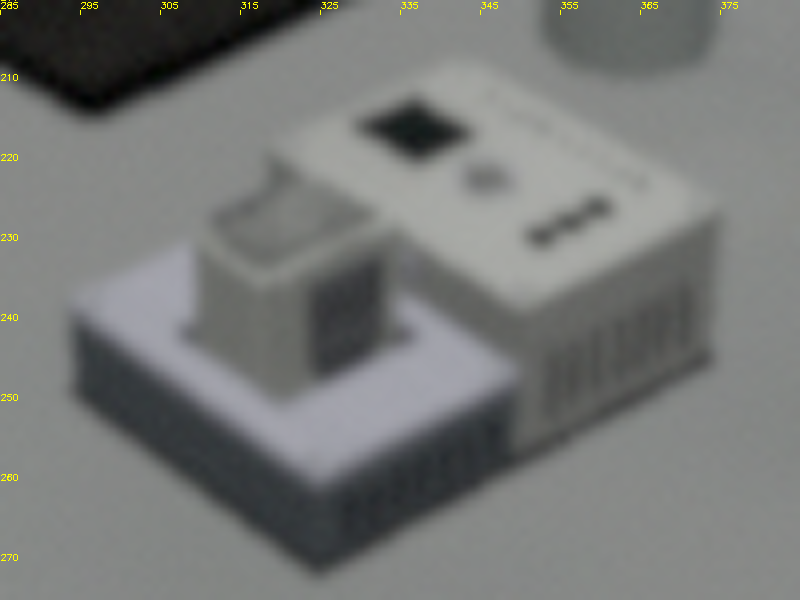

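View pics/sB.png

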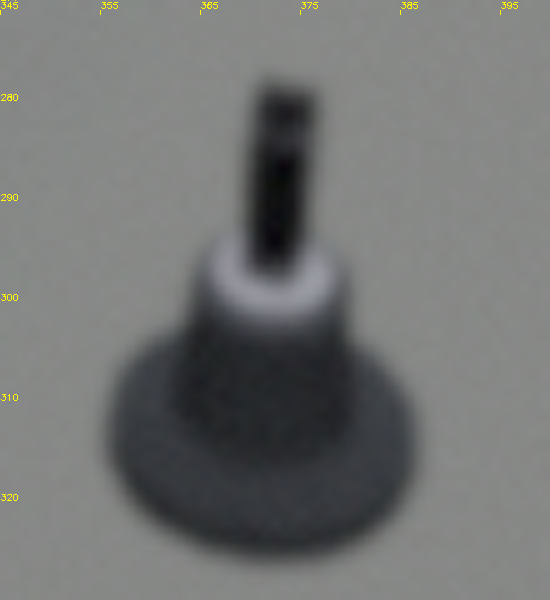

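```bash
cat > h.py <<'E'
from station import *
import cv2,numpy as np
from scipy.optimize import least_squares
np.set_printoptions(precision=4,suppress=True)
CI={n:camera_info(n) for n in("scene","top")}
F=np.diag([1,-1,-1.])
def proj(n,P):
    i=CI[n];T=np.array(i["T"]);R=F@T[:3,:3].T;t=-R@T[:3,3]
    return cv2.projectPoints(np.atleast_2d(np.asarray(P,float)),cv2.Rodrigues(R)[0],t,np.array(i["intrinsics"]),np.array(i["dist"],float))[0].reshape(-1,2)
def tri(ps,pt):
    f=lambda X:np.r_[proj("scene",X)[0]-ps,proj("top",X)[0]-pt]
    r=least_squares(f,[.5,.1,.05]);return r.x,r.fun
def atz(n,p,z):
    r=least_squares(lambda q:proj(n,[q[0],q[1],z])[0]-p,[.5,.1]);return r.x
def cr(u,v,x0,y0,s): return np.array([x0+(u+.5)/s-.5,y0+(v+.5)/s-.5])
def crop(n,x0,y0,x1,y1,s,o,im=None):
    if im is None: im=read_camera(n)[:,:,::-1].copy()
    im=cv2.resize(im[y0:y1,x0:x1],None,fx=s,fy=s,interpolation=cv2.INTER_CUBIC)
    for k in range(x0,x1,10): cv2.putText(im,str(k),((k-x0)*s,8),0,.3,(0,255,255))
    for k in range(y0,y1,10): cv2.putText(im,str(k),(0,(k-y0)*s),0,.3,(0,255,255))
    cv2.imwrite(f"pics/{o}.png",im)
E
cat > fit.py <<'E'
from h import *
T=lambda u,v:cr(u,v,330,175,7)
S=lambda u,v:cr(u,v,285,200,8)
M={'bl':(88,62,66),'br':(88,-62,66),'fr':(-2,-62,66),'fl':(-2,62,66),'dfl':(-88,62,42),'dfr':(-88,-62,42),'rec':(40,0,66)}
t={'bl':T(68,88),'br':T(380,55),'fr':T(403,278),'fl':T(92,310),'dfl':T(107,524),'dfr':T(418,494),'rec':T(236,187)}
s={'bl':S(465,62),'br':S(722,212),'fr':S(520,312),'fl':S(268,155),'dfl':S(72,310),'dfr':S(320,478),'rec':S(487,180)}
for k in M: print(k,M[k],*tri(s[k],t[k]))
ks=list(M)
def pose(q): 
    c,d=np.cos(q[3]),np.sin(q[3]);R=np.array([[c,-d,0],[d,c,0],[0,0,1]])
    return np.array([M[k] for k in ks])/1e3@R.T+q[:3]
for use in (("scene",),("top",),("scene","top")):
    def f(q):
        P=pose(q);r=[1e3*q[2]*(.3)]
        if "scene" in use:r+=list((proj("scene",P)-[s[k] for k in ks]).ravel())
        if "top" in use:r+=list((proj("top",P)-[t[k] for k in ks]).ravel())
        return np.array(r)
    r=least_squares(f,[.6,0,0,0]);print(use,r.x,np.degrees(r.x[3]),r.fun.round(1))
q=r.x;c,d=np.cos(q[3]),np.sin(q[3])
print("rec",q[0]+.04*c,q[1]+.04*d,"well",q[0]-.0425*c,q[1]-.0425*d)
# stylus
T=lambda u,v:cr(u,v,425,225,12)
S=lambda u,v:cr(u,v,345,270,10)
print("foot top-view at z~2mm",atz("top",T(262,232),0.003),"scene",atz("scene",S(262,440),0.005))
print("flange",tri(S(272,273),T(328,236)))
print("flange z52",atz("top",T(328,236),.052),atz("scene",S(272,273),.052))
print("htop z98",atz("top",T(388,240),.098),atz("scene",S(288,90),.098), tri(S(288,90),T(388,240)))
E
python3 fit.py
```

```text
bl (88, 62, 66) [0.614  0.0839 0.0656] [-0.1953  0.0258  0.1071 -0.1647]
br (88, -62, 66) [ 0.6238 -0.0402  0.0653] [ 0.2074 -0.0388 -0.1276  0.186 ]
fr (-2, -62, 66) [ 0.5345 -0.0461  0.0654] [ 0.2635 -0.0364 -0.1615  0.2464]
fl (-2, 62, 66) [0.5251 0.0769 0.0639] [ 0.0246 -0.0021 -0.0135  0.0217]
dfl (-88, 62, 42) [0.4407 0.0707 0.0388] [-0.3528  0.0131  0.1944 -0.3284]
dfr (-88, -62, 42) [ 0.4497 -0.0541  0.0435] [-0.1781  0.0159  0.1101 -0.1764]
rec (40, 0, 66) [0.5725 0.0188 0.0663] [ 0.0469 -0.0063 -0.0271  0.0416]
('scene',) [ 0.5327  0.0159 -0.0011  0.0837] 4.796675396631997 [-0.3 -0.1 -0.   0.3 -0.4  0.7 -0.   0.  -0.4 -0.6 -0.5 -0.2  0.7 -0.1
  0.4]
('top',) [ 0.532   0.0154 -0.      0.0775] 4.438724773661694 [-0.   0.1 -0.5 -0.3 -0.1  0.1  0.1 -0.  -0.   0.4  0.2 -0.3  0.1  0.1
  0.3]
('scene', 'top') [ 0.5321  0.0153 -0.0007  0.0802] 4.593988350511343 [-0.2  0.  -0.   0.3 -0.3  0.6  0.   0.  -0.4 -0.7 -0.5 -0.4  0.7 -0.
  0.4  0.  -0.5 -0.4 -0.2  0.   0.   0.  -0.   0.5  0.2 -0.2 -0.1  0.
  0.3]
rec 0.5719985389509883 0.01848076307672415 well 0.4897635877167734 0.011872980127330193
foot top-view at z~2mm [ 0.4475 -0.23  ] scene [ 0.4471 -0.2285]
flange (array([ 0.4475, -0.2282,  0.0522]), array([ 0.1666, -0.0269, -0.1237,  0.1837]))
flange z52 [ 0.448  -0.2287] [ 0.4473 -0.2279]
htop z98 [ 0.4485 -0.2257] [ 0.4511 -0.225 ] (array([ 0.4494, -0.2259,  0.0993]), array([-0.3055,  0.0513,  0.2226, -0.3282]))
```

```bash
python3 - <<'E'
from h import *
ims={n:cv2.imread(f"pics/{n}0.png") for n in("scene","top")}
print("scope foot",atz("top",(182,248),.01),atz("scene",(218,178),.01),"rod",atz("top",(267,174),.016),"dish",atz("top",(243,237),.01))
print("eyepiece/head rough: ",tri((186,75),(88,280)))
def sq(c,yaw,h,z): return [[c[0]+h*(np.cos(yaw)*a-np.sin(yaw)*b),c[1]+h*(np.sin(yaw)*a+np.cos(yaw)*b),z] for a,b in((1,1),(1,-1),(-1,-1),(-1,1))]
def draw(im,n,P,x0,y0,s,col):
    p=((proj(n,P)-[x0,y0]+.5)*s-.5)
    cv2.polylines(im,[np.round(p).astype(int)],True,col,1)
s=10;out=[]
for n,(x0,y0,x1,y1) in(("top",(425,225,475,265)),("scene",(350,272,400,312))):
    for deg in(45,55,65):
        im=cv2.resize(ims[n][y0:y1,x0:x1],None,fx=5,fy=5,interpolation=cv2.INTER_CUBIC);im=cv2.convertScaleAbs(im,alpha=1.6)
        c=(.4477,-.2285)
        for z in(.052,.098): draw(im,n,sq(c,np.radians(deg),.0065,z),x0,y0,5,(0,0,255))
        a=np.linspace(0,6.28,40);draw(im,n,np.c_[c[0]+.013*np.cos(a),c[1]+.013*np.sin(a),a*0+.052],x0,y0,5,(0,255,0))
        draw(im,n,np.c_[c[0]+.034*np.cos(a),c[1]+.034*np.sin(a),a*0],x0,y0,5,(255,255,0))
        out.append(im)
cv2.imwrite("pics/ovS.png",np.vstack([np.hstack(out[:3]),np.hstack(out[3:])]))
q=[.5321,.0153,-.0007,.0802]
out=[]
for n,(x0,y0,x1,y1),s in(("top",(330,175,400,255),7),("scene",(285,200,385,275),7)):
    im=cv2.resize(ims[n][y0:y1,x0:x1],None,fx=s,fy=s,interpolation=cv2.INTER_CUBIC)
    def D(pts,col):
        P=np.array(pts)/1e3;cc,d=np.cos(q[3]),np.sin(q[3]);P=P@np.array([[cc,-d,0],[d,cc,0],[0,0,1]]).T+[q[0],q[1],0];draw(im,n,P,x0,y0,s,col)
    R=lambda x0,x1,y0,y1,z:[(x0,y0,z),(x1,y0,z),(x1,y1,z),(x0,y1,z)]
    D(R(-2,88,-62,62,66),(0,0,255));D(R(-88,-2,-62,62,42),(0,0,255));D(R(-72.5,-12.5,-27.5,27.5,42),(255,0,0))
    D(R(-71.5,-13.5,-17,17,82),(0,255,0));D(R(-57.5,-27.5,-26,26,80),(0,255,255))
    a=np.linspace(0,6.28,30);D(np.c_[40+7*np.cos(a),7*np.sin(a),a*0+66],(0,0,255))
    cv2.imwrite(f"pics/ovD_{n}.png",im)
E
```

```text
scope foot [0.4514 0.5432] [0.4516 0.5584] rod [0.6626 0.2916] dish [0.4802 0.3641]
eyepiece/head rough:  (array([0.4044, 0.6086, 0.3579]), array([-2.0163, -0.4359,  0.5776, -1.2112]))
```

View pics/ovS.png

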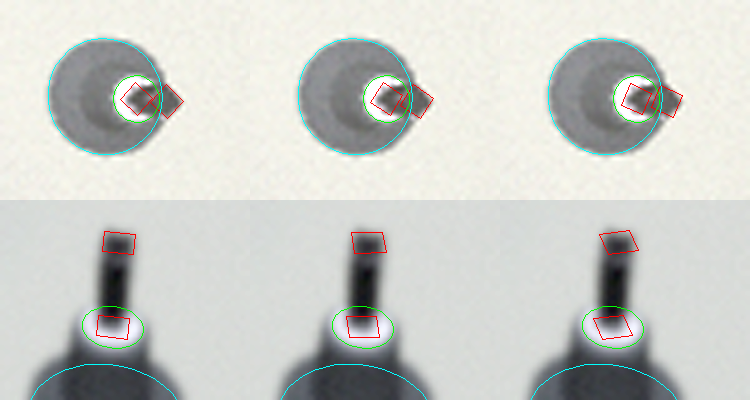

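View pics/ovD_top.png

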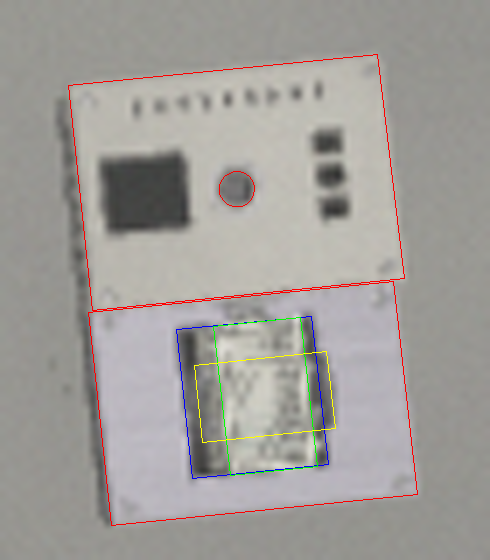

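View pics/ovD_scene.png

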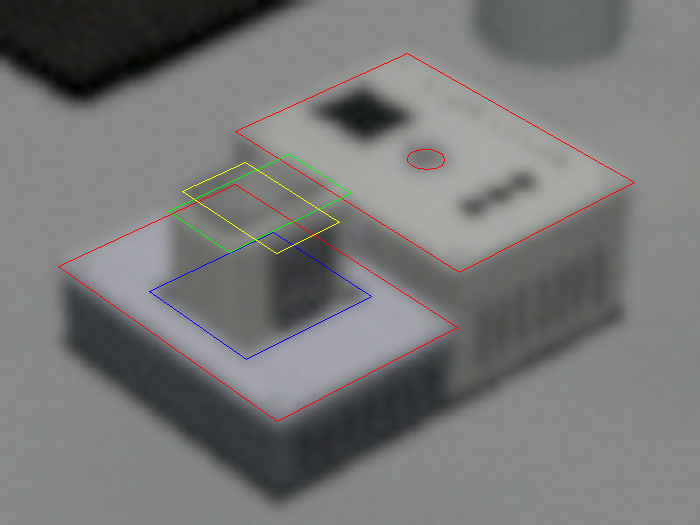

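Every triangulated dryer corner comes out at the stated height within about 3 mm, and the overlays match. Triangulated heights were 52 mm for the stylus flange and 99 mm for the handle top. The overlay puts the handle yaw at about 50°. I'll retract clear of the microscope, then go to the stylus.

```bash
cat >> h.py <<'E'
def Q(deg): a=np.radians(deg)/2; return [0,float(np.cos(a)),float(np.sin(a)),0]
E
python3 - <<'E'
from h import *
print(get_time())
a=np.array(get_tcp_pos());u=a[:2]/np.hypot(*a[:2])
movel([*(u*.42),.30],v=.3)
q=list(get_joint_pos());print(q,get_time())
q[0]=-.47;movej(q);print(get_tcp_pos(),get_ee_rot(),get_time())
move_pose([.448,-.2283,.15],Q(-40));print(get_tcp_pos(),get_joint_pos(),get_time(),get_ft_force())
movel([.448,-.2283,.060],v=.12)
print(get_tcp_pos(),get_time(),get_ft_force())
crop("scene",330,230,430,330,6,"g1")
E
```

```text
0.1
[np.float64(1.1397256042836887), np.float64(0.013184734012514472), np.float64(1.9709224119640376), np.float64(2.184478010976085e-05), np.float64(1.1563128908842524), np.float64(-0.028240298708149276)] 0.9833
[ 0.3807 -0.1794  0.3   ] [ 0.      0.9758 -0.2185  0.0005] 3.15
[ 0.4482 -0.2279  0.1505] [-0.4942  0.3501  1.9509  0.0001  0.8407  0.2023] 3.875 [-0.2103 -0.2953  0.4481]
[ 0.4485 -0.2286  0.0608] 4.775 [-0.5741 -0.0799  0.4587]
```

View pics/g1.png

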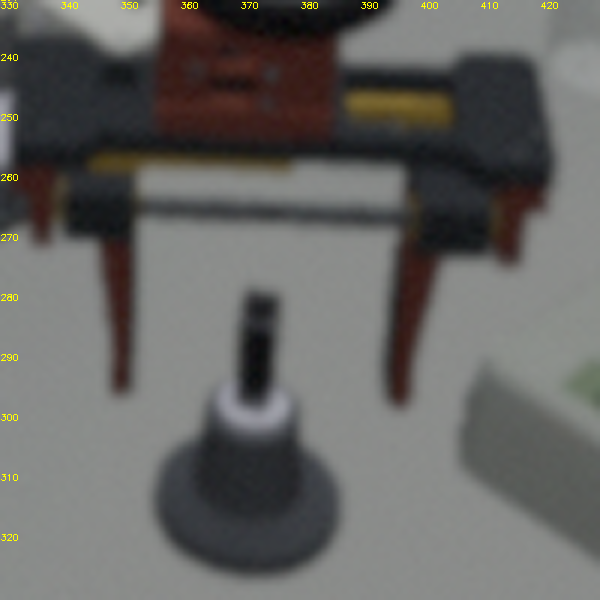

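The handle sits at about (372,288), midway between the finger tips at (349,296) and (396,297). I'll close and lift.

```bash
python3 - <<'E'
from h import *
command_gripper(0.0)
p=get_tcp_pos();print(get_grip_width()*88,p,get_time(),get_ft_force())
movel([.4485,-.2286,.135],v=.12)
print(get_grip_width()*88,get_time(),get_ft_force(),get_tcp_pos())
crop("scene",330,180,430,280,6,"g2");crop("top",420,190,490,260,6,"g2t")
E
```

```text
14.181903354347115 [ 0.4479 -0.2283  0.06  ] 5.95 [-0.3445 -0.0807  0.2993]
14.028099165940326 6.725 [-0.1313  0.4327 -0.5992] [ 0.4481 -0.2284  0.1346]
```

View pics/g2.png

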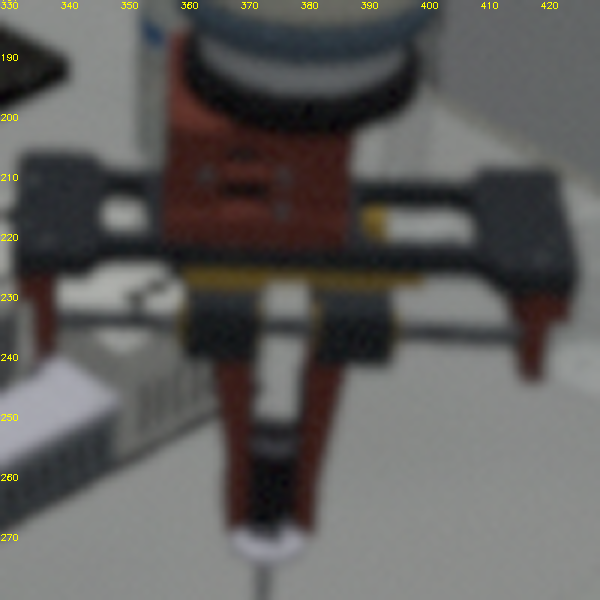

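```bash
python3 - <<'E'
from h import *
c=(.4481,-.2284)
for dz in (.028,.0,-.008,-.012,-.03,-.050): print(dz,((proj("scene",[*c,.1346+dz])[0]-[330,180]+.5)*6-.5))
E
python3 - <<'E'
from h import *
crop("scene",360,245,400,300,14,"g3")
E
```

```text
0.028 [272.9333 451.8454]
0.0 [268.3644 518.2253]
-0.008 [267.0845 536.8466]
-0.012 [266.4488 546.1011]
-0.03 [263.6217 587.2906]
-0.05 [260.5438 632.2009]
```

View pics/g3.png

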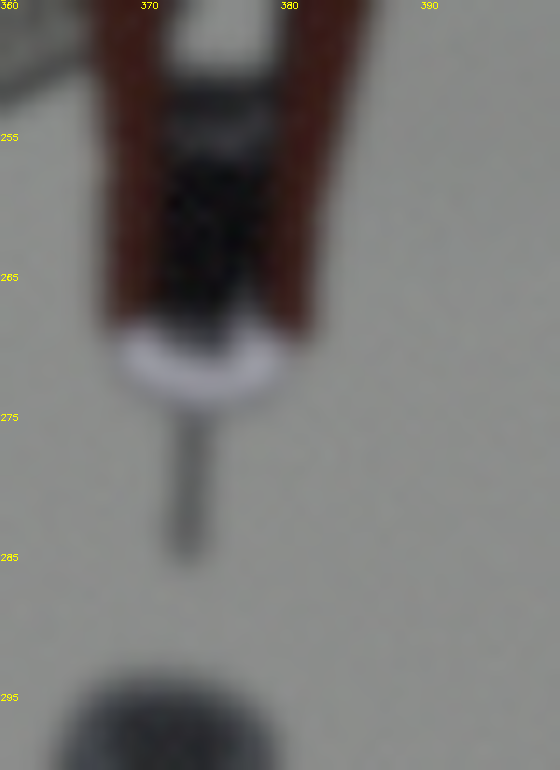

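The stylus hangs straight, with its tip at (372.8,285.5) against a predicted (373.4,285.4), so the tip is 50 mm below the TCP. Next I go over the recess.

```bash
python3 - <<'E'
from h import *
movel([.4485,-.2286,.165],v=.2)
movel([.572,.0185,.165],v=.25)
movel([.572,.0185,.128],v=.12)
p=get_tcp_pos();print(p,get_time(),get_joint_pos())
crop("scene",310,180,370,240,10,"r1");crop("top",330,175,400,245,8,"r1t")
print("tip pred",((proj("scene",p-[0,0,.05])[0]-[310,180]+.5)*10-.5))
E
```

```text
[0.5717 0.0179 0.1278] 8.8917 [ 0.0106  0.473   1.8121 -0.      0.8575  0.7096]
tip pred [359.9411 390.5267]
```

View pics/r1.png

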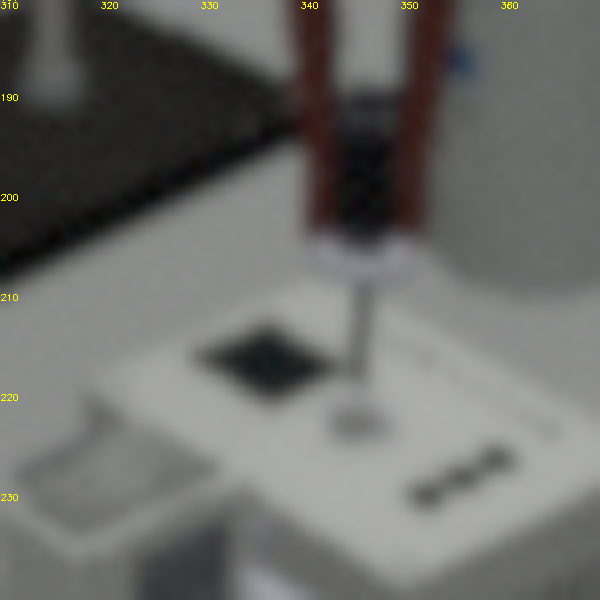

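The tip at (357,383 in crop) drops onto the recess centre at (358,424), which matches the predicted 39 crop px for 12 mm. Now I press.

```bash
python3 - <<'E'
from h import *
movel([.572,.0185,.113],v=.08)
f0=get_ft_force();print(get_tcp_pos(),f0)
for z in (.108,.104,.101,.099,.097,.095):
    r=movel([.572,.0185,z],v=.03,until_force=14)
    f=np.array(get_ft_force());print(z,r,get_tcp_pos(),f-f0,get_grip_width()*88)
    if r or (f-f0)[2]>10: break
wait(.2);print(get_ft_force()-f0,get_time())
crop("scene",290,190,370,250,9,"r2")
E
```

```text
[0.5715 0.0185 0.1123] [-0.9058 -0.062  -0.4434]
0.108 False [0.5722 0.0186 0.108 ] [0.9737 0.2677 0.8309] 14.617328199350512
0.104 False [0.5722 0.0185 0.104 ] [0.642  0.3656 2.8363] 14.00705585937907
0.101 False [0.5722 0.0185 0.1011] [0.2579 0.2284 3.2525] 13.935234026585777
0.099 False [0.5726 0.0185 0.1004] [-1.813   0.2269 14.2889] 14.507990142313965
[-2.1988  0.2675 15.6601] 10.625
```

View pics/r2.png

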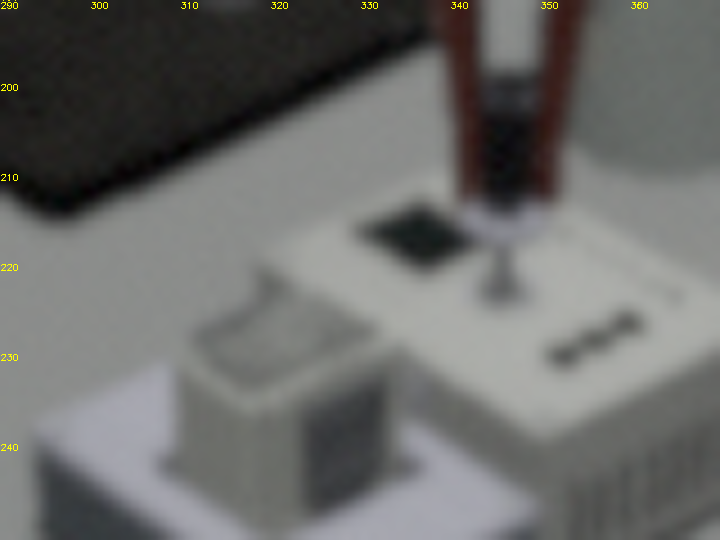

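The force followed the spring up to 3.3 N, then hit the hard stop (14 N) at TCP z 0.1004. That fits the expected 0.101, so the button was fully down. Next I put the stylus back.

```bash
python3 - <<'E'
from h import *
movel([.572,.0185,.165],v=.15)
movel([.448,-.2284,.165],v=.25)
movel([.448,-.2284,.118],v=.12)
p=get_tcp_pos();print(p,get_time(),get_ft_force(),get_grip_width()*88)
crop("scene",345,250,400,320,10,"p1");crop("top",330,175,400,255,7,"p1t")
print("tip",proj("scene",p-[0,0,.05]),"mouth",proj("scene",[.448,-.2284,.048]))
E
```

```text
[ 0.4483 -0.228   0.1181] 13.0667 [0.0267 0.0576 0.0543] 14.560640439800473
tip [[372.5483 290.8874]] mouth [[372.0609 298.2927]]
```

View pics/p1.png

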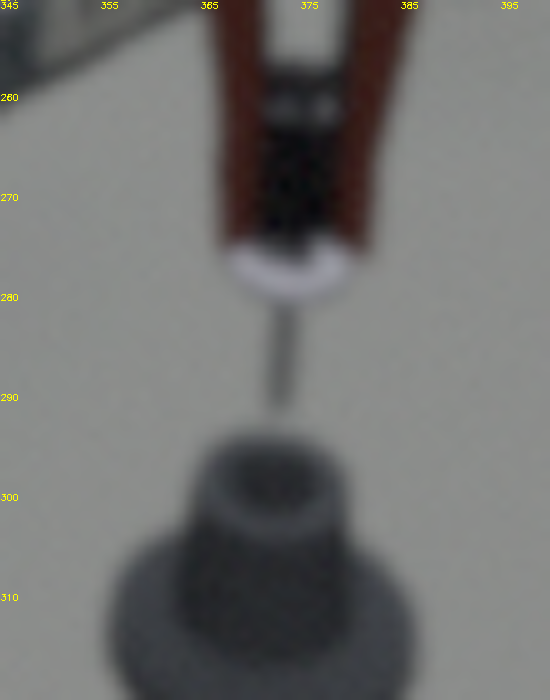

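View pics/p1t.png

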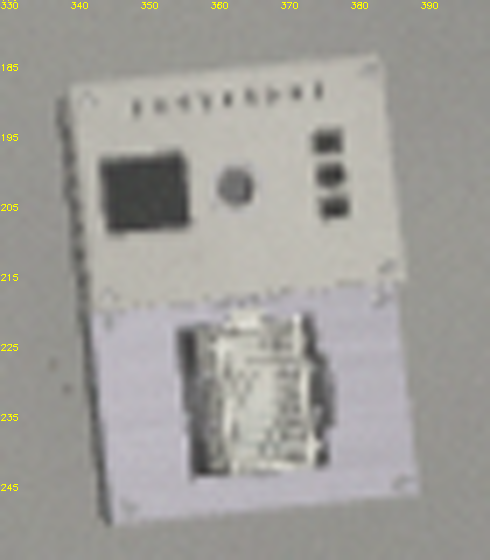

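The tongue has drawn back: the grey bar at about (364,219) in the top view is gone and the white lug shows. The tip at (373,291) is right above the stand mouth at (372,297), so I'll insert.

```bash
python3 - <<'E'
from h import *
r=movel([.448,-.2284,.060],v=.08,until_force=6)
print(r,get_tcp_pos(),get_ft_force(),get_time())
if not r:
    r=movel([.448,-.2284,.058],v=.03,until_force=3);print(r,get_tcp_pos(),get_ft_force())
crop("scene",345,250,400,320,9,"p2")
E
```

```text
True [ 0.4472 -0.228   0.0598] [-0.1428  0.5375  7.6952] 13.8833
```

View pics/p2.png

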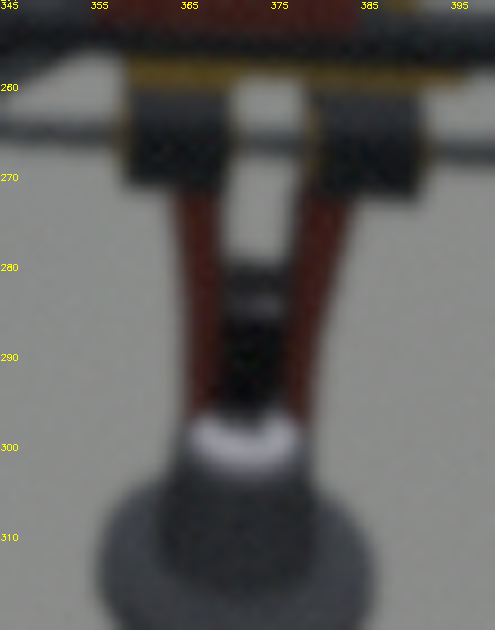

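The flange is on the rim at the same TCP height as at the pick-up. I'll release, lift, and approach the cassette.

```bash
python3 - <<'E'
from h import *
command_gripper(0.6)
movel([.448,-.2284,.16],v=.15)
crop("scene",345,250,400,320,7,"p3")
move_pose([.4898,.0119,.18],Q(-85.4));print(get_tcp_pos(),get_joint_pos(),get_time())
movel([.4898,.0119,.105],v=.15)
print(get_time(),get_ft_force(),get_tcp_pos(),get_grip_width()*88)
crop("scene",270,170,370,260,6,"c1");crop("top",325,170,405,250,7,"c1t")
E
python3 - <<'E'
import cv2,numpy as np
a=cv2.imread("pics/p3.png");b=cv2.imread("pics/c1.png");a=cv2.resize(a,(int(a.shape[1]*b.shape[0]/a.shape[0])//2,b.shape[0]//2));a=cv2.copyMakeBorder(a,0,b.shape[0]-a.shape[0],0,0,0)
cv2.imwrite("pics/c1b.png",np.hstack([b,a])[:, :800])
E
```

```text
[0.4896 0.0116 0.1795] [-0.0006  0.2871  1.958  -0.0002  0.8974  1.4893] 16.7333
17.3833 [ 0.6505 -0.8835  0.1612] [0.4901 0.0115 0.1052] 53.20296930186307
```

View pics/c1b.png

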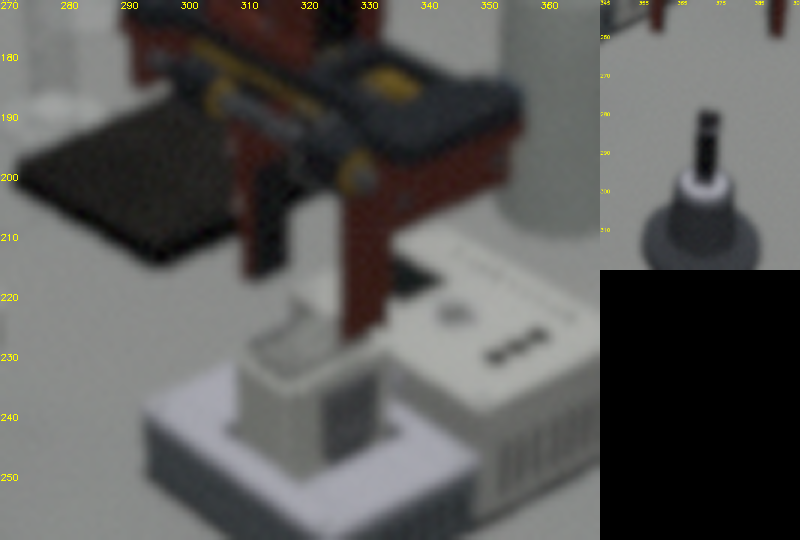

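The stylus stands upright in its stand (inset). The fingers hang over the cassette, but at 53 mm they're too narrow, so I'll open fully before going down.

```bash
python3 - <<'E'
from h import *
command_gripper(1.0)
r=movel([.4898,.0119,.049],v=.1,until_force=5)
print(r,get_time(),get_ft_force(),get_tcp_pos(),get_grip_width()*88)
crop("scene",270,170,370,260,6,"c2");crop("top",325,170,405,250,7,"c2t")
E
```

```text
False 18.9083 [ 0.7385 -0.8795  1.275 ] [0.49   0.0119 0.0491] 87.88684547069207
```

View pics/c2.png

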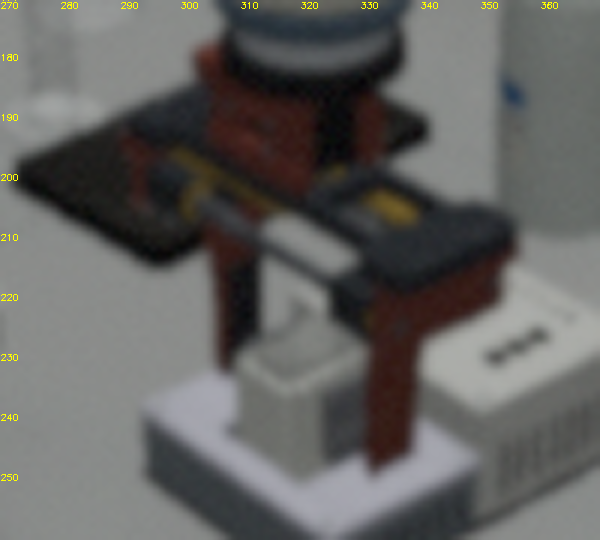

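The finger tips straddle the pads just above the deck (right tip at about (333,248)), with no contact. I'll close in steps while watching side force.

```bash
python3 - <<'E'
from h import *
f0=np.array(get_ft_force())
for o in (.585,.53):
    command_gripper(o);print(o,get_grip_width()*88,get_ft_force()-f0,get_tcp_pos(),get_time())
command_gripper(0.0);wait(.2)
print(get_grip_width()*88,get_ft_force()-f0,get_ft_torque(),get_tcp_pos(),get_time())
crop("scene",270,170,370,260,6,"c3")
E
```

```text
0.585 51.24773274787983 [ 0.3965 -0.8297  1.608 ] [0.4898 0.0119 0.049 ] 19.7417
0.53 46.679125567392745 [-0.7224 -0.1058  1.58  ] [0.4899 0.0119 0.0491] 20.0667
35.46823095637538 [-1.9598 -1.4651  9.9834] [-0.2819  0.53   -0.051 ] [0.4899 0.0118 0.0495] 20.625
```

View pics/c3.png

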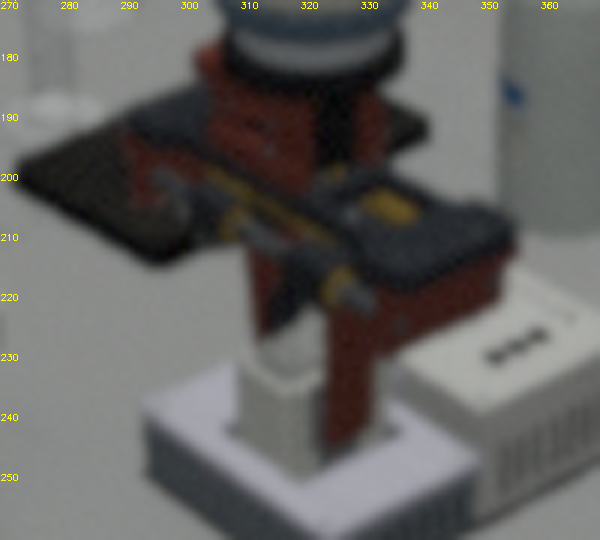

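```bash
python3 - <<'E'
from h import *
f0=np.array(get_ft_force());x,y=.4899,.0119
for z in (.051,.054,.060):
    r=movel([x,y,z],v=.02,until_force=20)
    print(z,r,get_grip_width()*88,get_ft_force(),get_ft_torque(),get_tcp_pos(),get_time())
    if r: break
crop("scene",270,170,370,260,6,"c4")
E
```

```text
0.051 False 34.955241426743854 [-0.1179  0.5593 -1.6212] [ 0.0143  0.1259 -0.035 ] [0.4897 0.0119 0.0508] 20.925
0.054 False 35.21134820827934 [-0.0767 -0.3288 -2.2789] [-0.0195  0.091  -0.013 ] [0.4899 0.0119 0.054 ] 21.225
0.06 False 35.32395785743704 [ 0.3928 -0.4197 -2.1857] [-0.0123  0.1837  0.0562] [0.49   0.0119 0.0602] 21.675
```

View pics/c4.png

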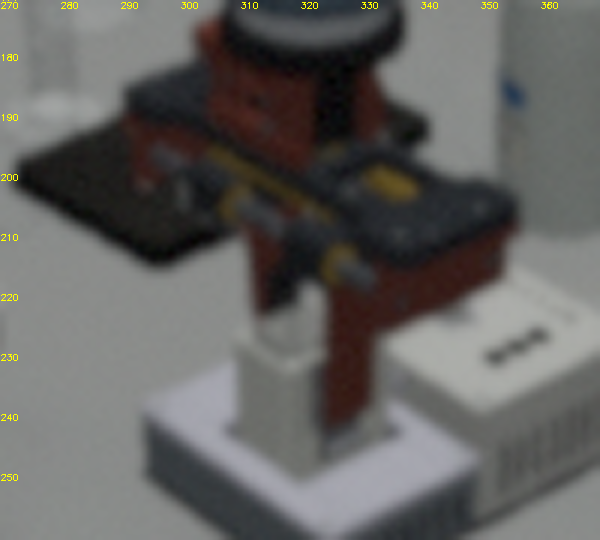

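The force settled at −2.2 N, which is the cassette's weight, and the box rose with the fingers. I'll continue up.

```bash
python3 - <<'E'
from h import *
x,y=.4899,.0119
for z in (.09,.145):
    r=movel([x,y,z],v=.06,until_force=15)
    print(z,r,get_grip_width()*88,get_ft_force(),get_tcp_pos(),get_time())
    if r: break
wait(.5)
im=read_camera("scene")[:,:,::-1].copy();cv2.imwrite("pics/full.png",im)
crop("scene",270,140,370,260,6,"c5",im);crop("top",200,120,480,280,2,"c5t")
print(get_grip_width()*88,get_ft_force(),get_ft_torque(),get_tcp_pos(),get_ee_rot(),get_time(),get_qvel())
E
```

```text
0.09 False 35.22845819315586 [-0.2948 -0.3273 -3.1816] [0.49   0.0119 0.0903] 22.375
0.145 False 34.85374043492283 [-0.0378  0.2817 -2.7939] [0.4896 0.0119 0.1447] 23.4417
35.46083514579531 [-0.5326 -0.0044 -2.5173] [0.0332 0.0945 0.0736] [0.4899 0.0119 0.145 ] [ 0.      0.7349 -0.6782 -0.    ] 24.0417 [-0.0011 -0.0013  0.0014  0.0001 -0.0005  0.0004]
```

View pics/c5.png

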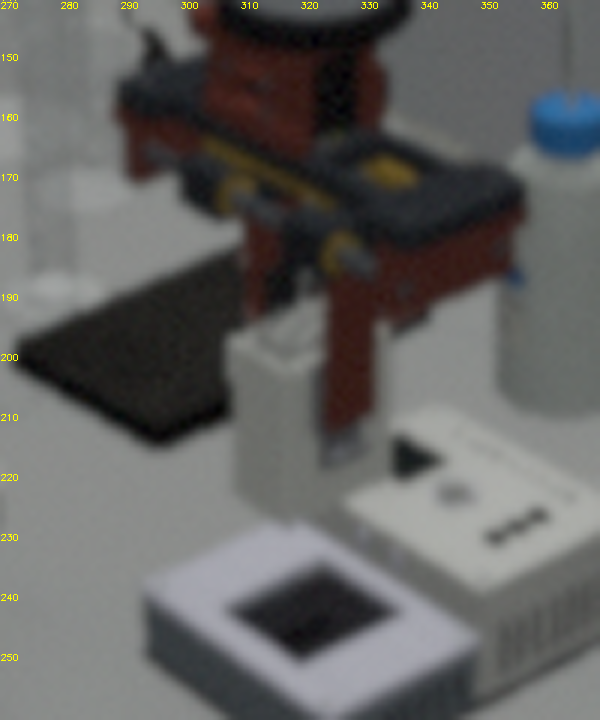

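View pics/full.png

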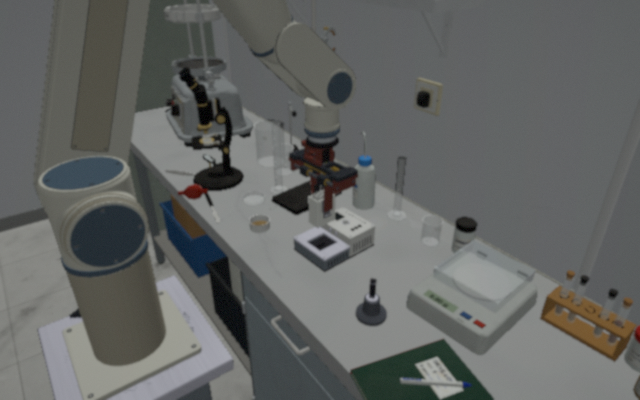

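```bash
python3 - <<'E'
from h import *
a=.0802;c,s=np.cos(a),np.sin(a);n=np.array([.4899,.0119])
for l in((-29,-17),(-29,17),(29,-17)):
    xy=n+np.array([c*l[0]-s*l[1],s*l[0]+c*l[1]])/1e3
    for z in(.104,.178): print(l,z,((proj("scene",[*xy,z])[0]-[270,140]+.5)*6-.5))
E
```

```text
(-29, -17) 0.104 [286.1253 530.7541]
(-29, -17) 0.178 [285.2544 373.3977]
(-29, 17) 0.104 [233.2761 496.4368]
(-29, 17) 0.178 [230.7149 341.2032]
(29, -17) 0.104 [391.9624 481.0458]
(29, -17) 0.178 [394.5099 326.6681]
```

The cassette's corners appear at (288,527), (290,372), (235,490) and (230,342) in the crop. A level cassette with its underside at 104 mm would put them at (286,531), (285,373), (233,496) and (231,341). So it is upright and clear of the 66 mm top, and I'm handing the job in.

```bash
python3 - <<'E'
from station import *
print(get_time(),get_grip_width()*88);job_done()
E
```

```text
24.0417 35.46083514579531
the job is handed in; nothing more can be done
```

The cassette is out of the dryer, held upright and still by its pinched catches, and I handed the job in at 24.0 s of the 61 s allowed.

- **Lock release:** The stylus pin pressed the button to its hard stop. The force rose along the spring to about 3.3 N, then jumped to about 14 N. The top picture afterwards showed the tongue drawn back and the cassette's lug clear.
- **Stylus:** It is back in its stand, flange on the rim, at the same tool height as when I picked it up. The last picture shows it standing upright.
- **Cassette:** Its underside is about 104 mm above the worktop, against 66 mm for the dryer's top. Its corners in the scene picture match a level cassette at that height to about 1 px. The load read about 2.5 N, and the arm was still.
- **Bystanders:** The arm stayed well clear of the tin, beaker and petri dish. The last scene picture shows nothing moved, though I did not measure their positions again.

Two readings did not match expectations:
- **Grip width:** It read 35.5 mm on the pinched catches instead of the expected 38 mm.
- **Upward force:** About 10 N pushed up on the tool while the catches closed, and it disappeared once the lift began. I did not find the cause of either.

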